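# Seat the microscope's bottom cover on its locating pins

### The arm

A 6-joint arm with a two-finger parallel gripper is mounted at the origin on the work surface. World frame = base frame: x ahead of the robot, y to its left, z up, the work surface at z = 0. Lengths are in mm, angles in rad, forces in N, time in s.
With the tool pointing down it reaches from about 350 to 775 mm from the base axis. Payload 7.3 kg.
Tool frame: the origin (TCP) lies at the very end of the fingers, on their centre line; the grasp point (between the pads) lies 19 mm behind it; z points along the fingers, y is the line along which they close (so a half turn about z gives the same grasp; the last joint's range is limited). The gripper opens to 92 mm and grips with 3 to 60 N. Pads are 19 mm wide; open, the fingers measure 130 mm over their backs; the gripper's body (75 mm by 190 mm) begins 47 mm behind the grasp point.
Start: joints at [1.127, 0.342, 1.524, -0, 1.275, -0.146], TCP at [154.029, 501.916, 226.741] pointing down, gripper open.
Joint ranges: [-2.53, 2.53], [-0.77, 2.02], [0.04, 2.7], [-1, 4.14], [0.28, 2.66], [-3.11, 3.11]. Speed limits (rad/s): [2.57, 2.57, 3.14, 3.14, 3.14, 3.14].

### API

Orientations are given as [roll, pitch, yaw] about the fixed x, y, z axes, in that order (R = Rz(yaw) Ry(pitch) Rx(roll)).
In Python, from plant import bot gives the robot as it stands.
- The arm moves only by the tool apply_moves, never from a script. Its argument "motion" is text: rows parted by semicolons, each of 4 numbers parted by spaces: the shift along the tool's x, y, z in m, then the turn about the tool's z in degrees. A call has 1 to 8 rows; each row shifts and turns the commanded pose from where the row before left it, along the tool's axes as they then stand; what a row does not reach is not made up. A row lasts 1/8 s, in which the tool goes at most 62.5 mm and 10.7 degrees, less where a joint would pass 70% of its speed; a pose out of reach is approached as far as the arm can. A call with a gripper value outside its range is refused whole. "fingers" is the opening, from -1 (shut) to 1 (fully open), set as the call begins (left out, the last holds). The fingers move at their own pace and stop on an object; the grip force is fixed at half the most. Time passes only in rows, so rows that do not move let the fingers close. It gives the time, the measured TCP pose, the force, the opening and the grip force at its end, in the units of the state.
- bot.get_obs(): the state, without advancing time (a new reading comes with each control period).
- bot.capture(name): name is "scene" or "side" or "wrist"; returns a dict with "img" (384x512x3 uint8, blue, green, red), "range_z" (384x512 float32, mm along the optical axis (not along the pixel's ray), 0 where there is no reading), "fx", "fy", "cx", "cy" (pixels), "world_from_camera" (4x4, takes a point from camera to world coordinates); the wrist camera has in their place "mount" (4x4, takes a point from camera to tool coordinates, whose origin is the TCP and whose axes are the flange's). Camera axes: x right, y down, z forward; pixel columns grow to the right and rows downward; lengths in mm; the calibration is good to about 2 mm. A picture is of the moment at which its call begins: read the wrist's pose just before it.
- bot.close_job(): hands the job in; it is judged then, once.
Trained networks look in a picture, given as the dict that the camera call returned (one of the last four; its "shot" number tells which), for a name from the list of things; names that differ only in an ending like _2 or _b are one class to them, and where a whole thing is asked for, a point or a joint stands for the part that bears it (a point fixed in the world has none). Each returns a list of dicts, best first, with "p" (0 to 1); they miss things now and then, are a little off and sometimes report something else, mostly with a low value. They report only what shows in the picture. A call takes as long as a camera call. They do not tell look-alikes from the thing itself.
- bot.cut_out(picture, thing): "pixels" (384x512 bool, what is visible of it) and "point" ([column, row] in pixels, amid what is visible of it).
The state is a dict: "time": time; "joint_positions": joint angles; "dq": joint speeds; "tau": joint torques, N m; "tool_pos": TCP position; "tcp_rot": TCP orientation; "contact_force": force on the tool from outside, world axes, zero at the start; "moment": the same for the moment, N m; "grip_width": finger opening in mm; "finger_force": force on a finger pad.
Only numpy, scipy, OpenCV 4.12 (cv2) and the standard library are available. Lean on these libraries where they do the work, as an engineer would, in place of code of your own. Each camera call takes 0.05 s, during which the arm holds its last target. There are 200 camera calls.

### The job

The microscope base lies upside down and its bottom cover plate was laid on it carelessly, so it is propped up askew on the two locating pins. Without picking it up, nudge the plate sideways with the fingertips until both its holes drop over the pins and it lies flat on the base. Leave the eyepieces, the objective and the screwdriver alone, and finish with the hand clear.

Things in the scene. Friction and masses are not known exactly. Their poses are not given: they have to be found in the camera images.
- base: Black microscope base lying upside down, fixed. Origin on the bench, x away from the robot (yaw up to 0.3 rad either way), y left, z up. Housing x -110 to 90, y -135 to 135 mm; its flat top (the deck) is 50 mm above the bench. Black rubber feet 20 mm wide, 1 mm high, in the deck's corners (x -95 and 75, y +-118), look only. Seated, the plate's frame is the base's, 50 mm higher, with 2 mm play.
- rail (a point): Foot of the middle of the robot-side face of a straight grey rail on the far side of the deck; base frame (57, 0, 50) mm. The rail runs along the base's y, 14 mm wide, 22 mm high, 150 mm long, just as long as the plate: when the plate is seated their ends are level and the plate's far wall is about 2 mm from the rail (0 to 4). Pushed flat against the rail it slides along it onto the pins.
- pin_left (a point): Top centre of the left (+y) locating pin, base frame (15, 35, 58) mm: a steel pin 10 mm in diameter, 8 mm high with a bevelled top, standing on the deck, hidden under the plate at first.
- pin_right (a point): Top centre of the right (-y) locating pin, the same; base frame (15, -35, 58) mm.
- plate: Aluminium bottom cover, free, 0.26 to 0.49 kg: a shallow rectangular pan 110 (x) by 150 mm (y), floor 4 mm thick, upright rim 4 mm thick all round, rim top 18 mm above the underside. Origin at the centre of the underside; x away from the robot, y left, z up. It slides under a push of a few N, and drops by its own weight once both holes are over the pins, whose tops then stand 4 mm above its floor.
- plate_near (a point): Middle of the plate's robot-side lower edge, plate frame (-55, 0, 0) mm. At first this edge lies on the deck, the plate rests on the pins and its far side is tilted up by about 0.1 rad; seen from above it is 10 to 22 mm short of home in the base's x, up to 32 mm off to either side in y and turned up to 0.15 rad.
- plate_far (a point): Middle of the plate's far lower edge, plate frame (55, 0, 0) mm.
- hole_left (a point): Centre, at the underside, of the plate's left (+y) through hole, 14 mm in diameter; plate frame (15, 35, 0) mm.
- hole_right (a point): The same for the right (-y) hole; plate frame (15, -35, 0) mm.
- eyepiece_a: black eyepiece standing on the bench to the left of the base, 32 mm wide, 44 mm tall, origin under its centre; not to be touched
- eyepiece_b: another black eyepiece, the same size, also on the left; not to be touched
- objective: steel microscope objective standing on the bench to the right of the base, 24 mm wide, 34 mm tall, origin under its centre; not to be touched
- screwdriver: Screwdriver lying on the bench to the right of the base, pointing roughly away from the robot; not to be touched.
Things that resemble listed ones, but are neither listed nor needed, are in the scene too. There is more than one size of the plate; the job needs the smallest.

How it is judged (in metres and radians):
At the end, for the whole second after the job is handed in: Both holes are over their pins (each within 4 mm horizontally), the plate's underside at both holes is within 2.5 mm of the deck, the plate is level within 0.025 rad and at rest (horizontal distance between hole_left and pin_left below 0.004 m and horizontal distance between hole_right and pin_right below 0.004 m and z of each of hole_left, hole_right in the frame of base below 0.0525 m and angle between plate's own z axis and vertical below 0.025 rad and linear speed of plate below 0.01 m/s); the robot touches nothing.
It fails at once if the plate is lifted or tipped up: its robot-side edge more than 12 mm or its middle more than 18 mm above the deck (z of plate_near in the frame of base above 0.062 m or z of plate in the frame of base above 0.068 m).
It fails at once if an eyepiece, the objective or the screwdriver is moved more than 15 mm (distance of any of eyepiece_a, eyepiece_b, objective, screwdriver from where it was at the start of the episode above 0.015 m).
It also fails if it takes over 58 s, if anything falls off the work surface, if the arm or the gripper's body presses on something with over 40 N, if the wrist force passes 120 N, or if a joint passes its speed limit or range.

## Working session

There is one attempt and no reset: what is moved stays moved. The work goes in short steps, Python scripts to look and compute and a tool call to move; the robot and the scene stay as the last step left them, time stands still between calls to the robot, and variables do not carry over. Pictures are saved under pics/ and viewed, at most 10 in all, crops included, and the job is handed in when it is done.

Besides the shell and the picture viewer there is one more tool, called after ">>>" by a JSON object that holds its "op" and its "data". apply_moves: Moves the arm, as the interface text tells. Its arguments: {"type":"object","properties":{"motion":{"type":"string"},"fingers":{"type":"number"}},"required":["motion"]}

```bash
mkdir -p pics; ls
cat > h.py <<'E'
import numpy as np,cv2
from plant import bot
def pts(c,mask=None):
    z=c["range_z"]; v,u=np.mgrid[0:384,0:512]
    P=np.stack([(u-c["cx"])*z/c["fx"],(v-c["cy"])*z/c["fy"],z],-1)
    T=np.array(c["world_from_camera"]) 
    return P@T[:3,:3].T+T[:3,3]
E
python3 - <<'E'
from h import *
ims=[]
for n in("scene","side"):
    c=bot.capture(n); ims.append(c["img"]); W=pts(c)
    np.savez(n+".npz",W=W,img=c["img"],z=c["range_z"])
    for t in("base","plate","rail","eyepiece_a","objective","screwdriver"):
        for r in bot.cut_out(c,t)[:4]:
            m=r["pixels"]&(c["range_z"]>0); print(n,t,round(r["p"],2),np.round(r["point"]),m.sum(),np.round(np.median(W[m],0)) if m.any() else '')
cv2.imwrite("pics/a.png",cv2.resize(np.vstack(ims),(400,600)) if 0 else ims[0]);cv2.imwrite("pics/b.png",ims[1])
o=bot.get_obs();print(o)
E
```

```text
pics
scene base 0.73 [260. 225.] 7825 [610. -66.  50.]
scene plate 0.97 [423. 221.] 5765 [835. 194.  24.]
scene plate 0.83 [254. 196.] 3020 [559. -12.  61.]
scene plate 0.65 [228. 134.] 3022 [322. 157.  24.]
scene rail 0.92 [261. 227.] 7851 [610. -65.  50.]
scene eyepiece_a 0.52 [331. 162.] 210 [608. 218.  37.]
scene eyepiece_a 0.46 [302. 157.] 208 [536. 189.  35.]
scene objective 0.64 [256. 196.] 2948 [558. -11.  62.]
scene objective 0.59 [216. 293.] 200 [ 652. -206.   25.]
scene screwdriver 0.7 [135. 290.] 937 [ 524. -301.   21.]
side base 0.91 [254. 228.] 6576 [543.  79.  49.]
side base 0.53 [306. 146.] 457 [ 518. -289.   18.]
side plate 0.92 [356. 306.] 7848 [298. 185.  24.]
side plate 0.68 [106. 260.] 5884 [824. 222.  23.]
side plate 0.18 [252. 156.] 103 [ 644. -192.   22.]
side rail 0.78 [250. 226.] 6540 [542.  78.  49.]
side eyepiece_a 0.64 [238. 288.] 299 [528. 208.  40.]
side eyepiece_a 0.5 [198. 287.] 317 [601. 236.  40.]
side objective 0.4 [251. 155.] 110 [ 645. -192.   21.]
side screwdriver 0.81 [308. 145.] 400 [ 515. -290.   19.]
{'time': 0.7, 'joint_positions': array([ 1.12698548e+00,  3.41969775e-01,  1.52409008e+00, -2.62940784e-06,
        1.27537887e+00, -1.45978084e-01]), 'dq': array([-8.45528433e-04,  2.61691972e-03,  1.77174733e-04, -6.71077157e-05,
        6.70819578e-04,  3.49395435e-05]), 'tau': array([-3.08485851e-04, -4.31019437e+01, -2.44441885e+01,  7.16967811e-02,
        4.81562549e-02,  4.04305666e-06]), 'tool_pos': array([154.04228024, 501.92378296, 226.75967899]), 'tcp_rot': array([3.14144073e+00, 2.48796539e-05, 2.84376066e+00]), 'contact_force': array([-0.32152716,  0.00883475,  0.12324572]), 'moment': array([-0.04554626, -0.03105913,  0.02129393]), 'finger_force': 0.0, 'grip_width': 91.56896247384283}
```

View pics/a.png

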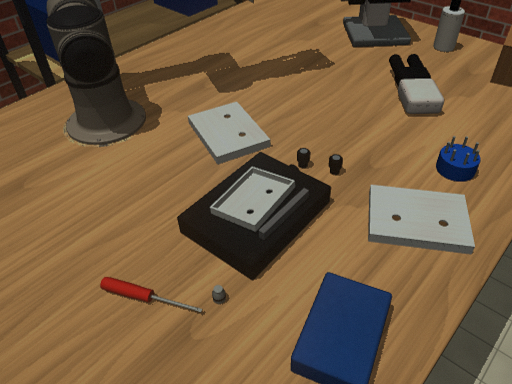

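View pics/b.png

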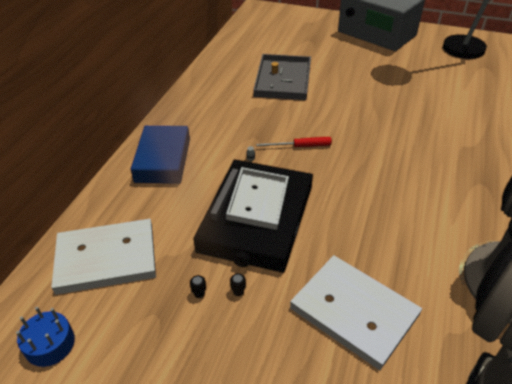

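Plate-like things in the scene image: (423,221) and (228,134), both larger and lying on the bench, and (254,196), the smallest, a rimmed pan on the black base. The last fits; I'll confirm it in a crop while fitting the poses.

Run:
```python
import numpy as np,cv2
for n in("scene","side"):
    d=np.load(n+".npz");W=d["W"].reshape(-1,3);I=d["img"].reshape(-1,3).astype(int);ok=d["z"].ravel()>0
    g=I.sum(1)
    roi=ok&(abs(W[:,0]-560)<170)&(abs(W[:,1]+10)<190)
    def rect(m,t):
        r=cv2.minAreaRect(W[m][:,:2].astype(np.float32)); print(n,t,m.sum(),np.round(r[0],1),np.round(r[1],1),round(r[2],1),np.round(np.median(W[m],0),1))
    rect(roi&(W[:,2]>46)&(W[:,2]<54)&(g<200),"deck")
    rect(roi&(W[:,2]>30)&(W[:,2]<85),"all")
    rect(roi&(W[:,2]>68)&(W[:,2]<76)&(g<330)&(g>120),"railtop?")
    rect(roi&(W[:,2]>54)&(W[:,2]<90)&(g>380),"plate")
d=np.load("scene.npz");cv2.imwrite("pics/c.png",cv2.resize(d["img"][140:280,165:345],None,fx=4,fy=4,interpolation=2))
```

```text
scene deck 5059 [561.3  -4. ] [201.6 271.6] 2.3 [584.4 -68.7  50.4]
scene all 9691 [561.5 -11.2] [201.7 383.5] 2.2 [580.  -32.7  51.4]
scene railtop? 692 [577.1  -8.5] [142.2 150.8] 7.5 [628.4 -12.1  72.3]
scene plate 1987 [557.3  -9.3] [110.5 152.7] 7.8 [555.5  -9.6  60.4]
side deck 4420 [ 5.61e+02 -3.00e-01] [198.5 275. ] 2.4 [529.9  70.7  49.7]
side all 8459 [562.7 -25.9] [200.9 351.5] 2.6 [553.6  33.2  50.7]
side railtop? 463 [581.3  -2.8] [130.7 154. ] 5.9 [631.1   8.4  71.3]
side plate 2031 [559.   -7.6] [109.  151.9] 8.0 [561.4  -7.6  60.3]
```

View pics/c.png

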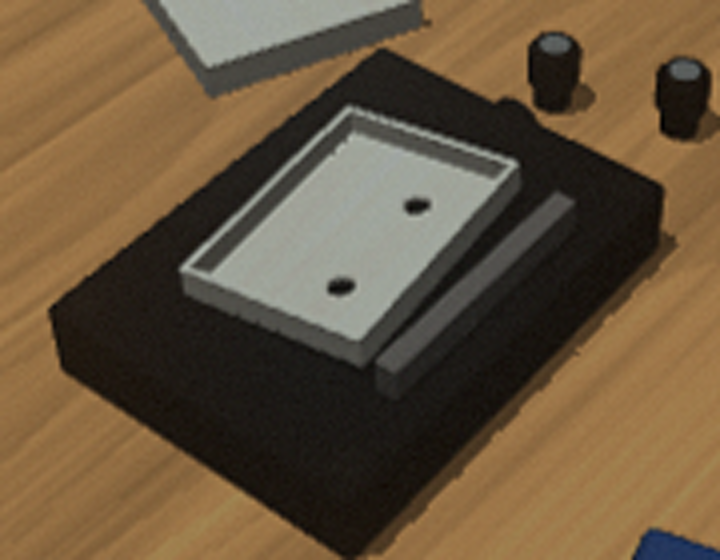

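The crop confirms it: the small rimmed pan (350,230) sits on the black base with its holes at (417,205) and (341,287), and the rail is behind it. Base origin is about (571,-2) with yaw 0.04; the plate centre is about (558,-8) with yaw 0.138. The plan is to open the fingers along the base's y and push on the near wall until the plate squares against the rail.

>>> {"op": "apply_moves", "data": {"motion": "0 0 0 -9.7; 0 0 0 -9.7; -0.025 -0.044 0 0; -0.025 -0.044 0 0; -0.025 -0.044 0 0; -0.025 -0.044 0 0; -0.025 -0.044 0 0; -0.025 -0.044 0 0", "fingers": 1}}

```text
time: 1.7
tool_pos: [315.4, 242.9, 227.0]
tcp_rot: [3.141, 0.001, -3.101]
contact_force: [0.1, 0.5, -0.6]
grip_width: 91.5
finger_force: 0.0
```

>>> {"op": "apply_moves", "data": {"motion": "-0.025 -0.044 0 0; -0.025 -0.044 0 0; -0.025 -0.044 0 0; -0.025 -0.044 0 0; -0.025 -0.044 0 0; -0.025 -0.044 0 0; 0 0 0.03 0; 0 0 0.02 0"}}

```text
time: 2.7
tool_pos: [475.2, -14.1, 175.6]
tcp_rot: [3.141, -0.001, -3.102]
contact_force: [0.1, -0.6, 0.2]
grip_width: 91.6
finger_force: 0.0
```

>>> {"op": "apply_moves", "data": {"motion": "0.002 0 0.05 0; 0 0 0.04 0; 0 0 0.02 0; 0 0 0.01 0; 0 0 0 0"}}

```text
time: 3.32
tool_pos: [473.4, -13.5, 56.6]
tcp_rot: [3.141, -0.0, -3.101]
contact_force: [0.5, 0.4, -0.4]
grip_width: 91.5
finger_force: 0.0
```

Run:
```python
from h import *
c=bot.capture("scene");cv2.imwrite("pics/d.png",cv2.resize(c["img"][120:280,165:345],None,fx=3,fy=3,interpolation=2))
```

```text
(no output)
```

View pics/d.png

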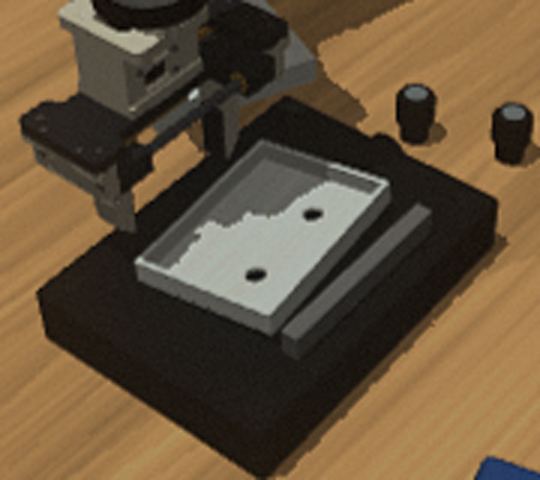

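Both fingers, at (125,225) and (228,155), stand behind the near wall over the deck. Next I push slowly along +x.

>>> {"op": "apply_moves", "data": {"motion": "-0.006 0 0 0; -0.005 0 0 0; -0.004 0 0 0; -0.003 0 0 0; -0.003 0 0 0; -0.003 0 0 0; -0.003 0 0 0; 0 0 0 0"}}

```text
time: 4.38
tool_pos: [500.8, -12.5, 56.7]
tcp_rot: [-3.141, 0.001, -3.101]
contact_force: [-1.3, -0.1, 0.3]
grip_width: 91.8
finger_force: 0.3
```

>>> {"op": "apply_moves", "data": {"motion": "-0.002 0 0 0; -0.002 0 0 0; -0.002 0 0 0; -0.0015 0 0 0; 0 0 0 0"}}

```text
time: 5.0
tool_pos: [507.3, -12.2, 56.6]
tcp_rot: [3.142, -0.001, -3.101]
contact_force: [-5.0, -1.7, 1.4]
grip_width: 92.0
finger_force: 2.3
```

```bash
cat >> h.py <<'E'
def look(name):
    for n in("scene","side"):
        c=bot.capture(n); 
        W=pts(c).reshape(-1,3); g=c["img"].reshape(-1,3).astype(int).sum(1); ok=c["range_z"].ravel()>0
        for r in bot.cut_out(c,"plate"):
            m=r["pixels"].ravel()&ok&(W[:,2]>52)&(W[:,2]<90)&(g>300)
            if m.sum()<800 or np.linalg.norm(np.median(W[m],0)[:2]-[565,-8])>60: continue
            r2=cv2.minAreaRect(W[m][:,:2].astype(np.float32)); print(n,"plate",m.sum(),np.round(r2[0],1),np.round(r2[1],1),round(r2[2],1)); break
        roi=ok&(abs(W[:,0]-560)<170)&(abs(W[:,1])<150)
        m=roi&(W[:,2]>69)&(W[:,2]<75)&(W[:,0]>612)&(W[:,0]<650)&(g<330)&(g>100)
        r2=cv2.minAreaRect(W[m][:,:2].astype(np.float32)); print(n,"rail",m.sum(),np.round(r2[0],1),np.round(r2[1],1),round(r2[2],1))
        s=slice(140,280),slice(165,345)
        F=roi&(W[:,2]>50)&(W[:,2]<85)&(g>450)
        A=np.c_[W[F][:,:2],np.ones(F.sum())]; co=np.linalg.lstsq(A,W[F][:,2],rcond=None)[0]; print("slope",np.round(co[:2],3),"floor z med",round(np.median(W[F][:,2]),1))
        if n=="scene": cv2.imwrite("pics/%s.png"%name,cv2.resize(c["img"][120:280,165:345],None,fx=3,fy=3,interpolation=2))
E
python3 -c "
from h import *
look('e')"
```

```text
scene plate 1200 [572.3 -13.2] [109.4 153.1] 2.4
scene rail 518 [633.7  -7.7] [161.5  30.8] 85.9
slope [ 0.202 -0.028] floor z med 63.6
side plate 1475 [576.4 -12.2] [112.9 156.1] 2.5
side rail 204 [628.4  -4. ] [ 31.1 163.3] 0.2
slope [0.231 0.017] floor z med 64.0
```

View pics/e.png

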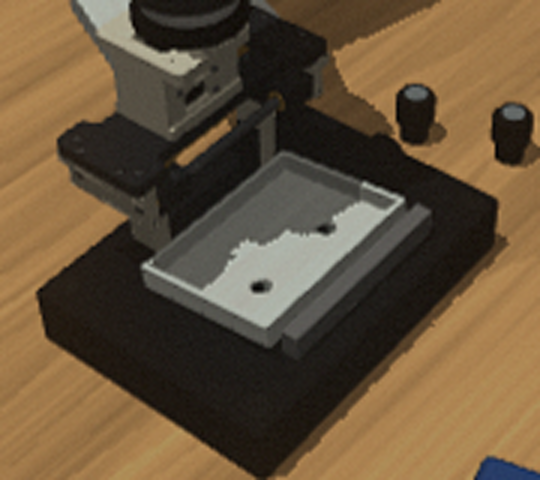

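The plate is now flush and parallel with the rail, and still tilted on the pins. It needs about 10 mm toward +y, so I move round to its right wall with the fingers shut.

>>> {"op": "apply_moves", "data": {"motion": "0.005 0 0 0; 0.005 0 0 0; 0 0 -0.03 0; 0 0 -0.03 0; -0.019 -0.0265 0 0; -0.019 -0.0265 0 0; -0.019 -0.0265 0 0; -0.019 -0.0265 0 0"}}

```text
time: 6.2
tool_pos: [579.0, -116.2, 117.0]
tcp_rot: [-3.141, 0.001, -3.101]
contact_force: [0.7, 0.6, 1.0]
grip_width: 91.9
finger_force: 0.0
```

>>> {"op": "apply_moves", "data": {"motion": "0 0 0 0; 0 0 0 0; 0 0 0 0; 0 0 0.02 0", "fingers": -1}}

```text
time: 6.7
tool_pos: [578.9, -114.9, 98.2]
tcp_rot: [-3.14, 0.004, -3.1]
contact_force: [0.0, 0.7, 0.3]
grip_width: 56.2
finger_force: 0.0
```

>>> {"op": "apply_moves", "data": {"motion": "0 -0.002 0.01 0; 0 0 0.01 0; 0 0 0.006 0; 0 0 0.006 0; 0 0 0.005 0; 0 0 0 0; 0 0 0 0; 0 0 0 0"}}

```text
time: 7.7
tool_pos: [578.3, -117.4, 60.0]
tcp_rot: [-3.141, 0.001, -3.101]
contact_force: [1.5, 0.6, -0.0]
grip_width: 0.1
finger_force: 0.0
```

>>> {"op": "apply_moves", "data": {"motion": "0 0.005 0 0; 0 0.004 0 0; 0 0.002 0 0; 0 0.0015 0 0; 0 0.0015 0 0; 0 0 0 0"}}

```text
time: 8.45
tool_pos: [577.6, -103.4, 59.7]
tcp_rot: [-3.141, 0.0, -3.101]
contact_force: [0.2, -0.1, 0.5]
grip_width: 0.4
finger_force: 0.5
```

```bash
python3 -c "
from h import *
look('f')"
```

```text
scene rail 515 [628.4  -6.8] [ 31.8 161.5] 0.2
slope [0.278 0.05 ] floor z med 60.9
side plate 1923 [574.9 -10.4] [113.3 152.6] 2.2
side rail 284 [632.8   3. ] [ 27.  150.8] 6.0
slope [0.104 0.002] floor z med 58.1
```

View pics/f.png

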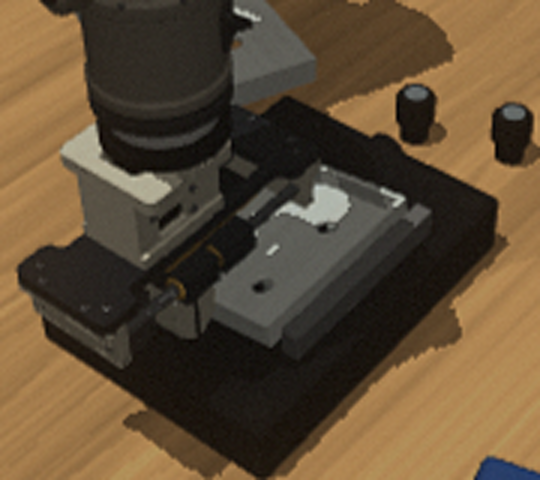

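The closed finger is just touching the right wall near (215,320), and the plate has started to slide along the rail. I'll continue in 1 mm rows.

>>> {"op": "apply_moves", "data": {"motion": "0 0.001 0 0; 0 0.001 0 0; 0 0.001 0 0; 0 0.001 0 0; 0 0.001 0 0; 0 0 0 0"}}

```text
time: 9.4
tool_pos: [577.3, -98.1, 59.6]
tcp_rot: [3.141, -0.0, -3.101]
contact_force: [0.1, -0.9, 0.4]
grip_width: 0.2
finger_force: 0.4
```

>>> {"op": "apply_moves", "data": {"motion": "0 0.001 0 0; 0 0.001 0 0; 0 0 0 0"}}

```text
time: 9.78
tool_pos: [577.2, -96.0, 59.7]
tcp_rot: [3.141, -0.0, -3.101]
contact_force: [0.6, -0.0, -0.1]
grip_width: 0.2
finger_force: 0.0
```

```bash
python3 -c "
from h import *
look('g')"
```

```text
scene rail 438 [632.4  -3.3] [151.8  32. ] 87.0
slope [0.12  0.001] floor z med 54.5
side plate 1665 [573.4  -3.9] [111.1 155.2] 2.4
side rail 289 [632.6   2.9] [ 19.8 148.8] 1.6
slope [-0.058 -0.001] floor z med 53.9
```

The floor now reads z≈54, so the plate has dropped. I'll back off, rise clear and check.

>>> {"op": "apply_moves", "data": {"motion": "0 -0.005 0 0; 0 -0.01 0 0; 0 -0.005 -0.03 0; 0 0 -0.05 0; 0.03 -0.03 -0.05 0; 0.04 -0.04 0 0; 0.04 -0.04 0 0; 0 -0.03 0 0"}}

```text
time: 10.98
tool_pos: [472.7, -261.3, 187.9]
tcp_rot: [-3.142, -0.001, -3.103]
contact_force: [0.8, -0.4, 0.2]
grip_width: 0.3
finger_force: 0.0
```

```bash
python3 -c "
from h import *
look('i')"
```

```text
scene plate 2196 [571.4  -5.3] [112.6 152. ] 4.0
scene rail 413 [634.4  -1.2] [ 17.6 152.7] 3.2
slope [0.025 0.003] floor z med 54.6
side plate 1986 [573.   -2.5] [112.  153.5] 3.9
side rail 287 [635.7   3.3] [ 23.8 149.6] 6.5
slope [-0.012  0.021] floor z med 53.8
```

View pics/i.png

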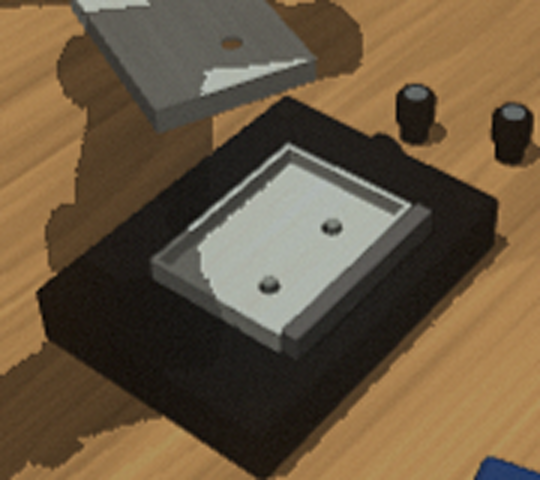

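Both steel pins now stand up through the holes, at (331,227) and (269,285). The plate lies flat, level with the rail ends, and the hand is clear.

```bash
python3 -c "
from plant import bot
print(bot.close_job())"
```

```text
the job is handed in; nothing more can be done
None
```

The cover plate was nudged onto both locating pins and lies flat on the base. The hand is clear, the eyepieces, objective and screwdriver were left alone, and the job was handed in at about 11 s; no verdict was returned.

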